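Vent the slide-drying cabinet: free the sagging bolt and hold the door ajar

ROBOT

A 6-joint arm with a two-finger parallel gripper is mounted at the origin on the work surface. World frame = base frame: x ahead of the robot, y to its left, z up, the work surface at z = 0. Lengths are in mm, angles in rad, forces in N, time in s.
With the tool pointing down it reaches from about 275 to 750 mm from the base axis. Payload 10.2 kg.
Tool frame: the origin (TCP) lies at the centre of the arm's flange, where the gripper is bolted on; the fingertips stand 173 mm ahead of it and the grasp point (between the pads) lies 155 mm ahead of it; z points along the fingers, y is the line along which they close (so a half turn about z gives the same grasp; the last joint's range is limited). The gripper opens to 85 mm and grips with 20 to 120 N. Pads are 22 mm wide; open, the fingers measure 114 mm over their backs; the gripper's body (76 mm by 85 mm) begins 54 mm behind the grasp point. The pads swing forward as they close: fully open they stand 13 mm farther back than shut.
Start: joints at [-1.342, 0.313, 1.498, -0, 1.331, -0.223], TCP at [229.196, -472.336, 404.694] pointing down, gripper open.
Joint ranges: [-2.94, 2.94], [-0.97, 2.17], [0.19, 2.56], [-1.23, 4.37], [0.02, 3.11], [-2.88, 2.88]. Speed limits (rad/s): [2.39, 2.39, 3.01, 3.14, 3.14, 3.14].

INTERFACE

Orientations are given as a unit quaternion [w, x, y, z].
In Python, from rig import status, capture, camera_info, ticket gives the robot as it stands.
- The arm moves only by the shell command python3 -m crank 'ROWS' [FORCE]. ROWS is JSON, a list of rows, each a list of 7 numbers: the shift along the tool's x, y, z as a fraction of full scale, then the turn, a rotation vector about the tool's x, y, z as a fraction of full scale, then the closure, from 0 (fully open) to 1 (shut). A call has 1 to 12 rows; each row is the pose to reach, as a shift and turn from the pose commanded when the call began, along the tool's axes at that moment; what a row does not reach only later rows make up. Full scale, the value 1, is 0.1 m for a shift and 45 degrees for a turn. A row lasts 1/10 s, in which the tool goes at most 50 mm and 8.59 degrees, less where a joint would pass 70% of its speed; a pose out of reach is approached as far as the arm can. A call with a number of a shift or a turn outside -1 to 1 is refused whole. A call with a gripper value outside its range is refused whole. The fingers move at their own pace and stop on an object; FORCE is the grip in N (left out, the last holds). Time passes only in rows, so rows that repeat a pose let the fingers close. It gives the time, the measured TCP pose, the force, the opening and the grip force at its end, in the units of the state.
- status.sense(): the state, without advancing time (a new reading comes with each control period).
- capture(name): name is "side" or "top"; returns (picture, depth): 400x640x3 uint8, red, green, blue; 400x640 float32, mm along the optical axis (not along the pixel's ray), 0 where there is no reading.
- camera_info(name): a dict with "K" (3x3 intrinsics, pixels), "D" ([k1, k2, p1, p2, k3] as OpenCV has them; the pictures are not rectified), "camera_from_world" (4x4, takes a point from world to camera coordinates). Camera axes: x right, y up, looking along -z (the intrinsics and any distortion apply to the point x, -y, -z); pixel columns grow to the right and rows downward; lengths in mm; the calibration is good to about 2 mm. A picture is of the moment at which its call begins. camera_info takes no time and is no camera call.
- ticket.finish_job(): hands the job in; it is judged then, once.
The state is a dict: "time_s": time; "joints": joint angles; "dq": joint speeds; "tau": joint torques, N m; "eef_pos": TCP position; "ee_rot": TCP orientation; "force": force on the tool from outside, world axes, zero at the start; "wrist_torque": the same for the moment, N m; "grip_width": opening from 0.0 (shut) to 1.0 (fully open); "grip_force": force on a finger pad.
Only numpy, scipy, OpenCV 4.12 (cv2) and the standard library are available. Lean on these libraries where they do the work, as an engineer would, in place of code of your own. Each camera call takes 0.05 s, during which the arm holds its last target. There are 200 camera calls.

TASK

Let the damp air out of the slide-drying cabinet. Turn the clamp knob on top of its door bolt about a quarter turn counter-clockwise to free the bolt, then take the bolt by its upright handle, lift its sagging nose over the bent-up lip of the keeper while drawing the bolt fully back, without wrenching it against the keeper, and pull the sprung door ajar until its free edge stands about 6 cm out. Finish still holding the bolt's handle, with the door kept at that opening, and leave the other things on the bench and on the cabinet where they are.

Things in the scene. Friction and masses are not known exactly. Their poses are not given: they have to be found in the camera images.
- cabinet: Grey slide-drying cabinet on the bench, 240 deep x 325 wide x 240 mm high, fixed. Origin: centre of its underside; z up. Its front face lies at x = -120 mm in its own frame and looks along its own -x. The front has a framed glass door (the gate, top edge at height 236 mm) between two fixed 50 mm posts; the door's hinge is at y = +112 mm, its free edge at y = -110 mm.
- keeper: Steel loop keeper on the fixed post beside the door's free edge, standing 32 mm out of the front face. Same frame as cabinet. The bolt's nose lies in it, behind its front strap, so the door cannot open. Its lower lip, on the door's side, is bent upward and stands in the notch under the nose.
- keeper_lip (a point): Middle of the top edge of the keeper's bent-up lip (4 mm thick along the bolt, 21 mm wide), height 210 mm.
- gate_hinge (a point): Point on the door's vertical hinge axis, at the height of the bolt (215 mm). It turns with the door: own -y runs along the door to its free edge (222 mm away), own -x points out of the door's front face, z up. Closed, these axes are parallel to the cabinet's.
- gate_edge (a point): Point on the door's front face at its free edge, at the height of the bolt, 222 mm from the hinge axis. It moves out by 222 mm x sin(joint gate).
- gate (a joint): Angle of the door, rad: 0 closed, growing as the free edge swings out (along the cabinet's -x); stop at 1.7. A spring always pulls it shut (about 0.4 N m, 2 to 3 N at the bolt's handle) and it closes by itself when let go. With the bolt home it gives only about 0.012.
- clamp (a joint): Turn of the clamp knob, rad: 0 tightest, grows counter-clockwise seen from above, stop at 2.4; starts between 0 and 0.3. Its screw pinches the bolt in the rear barrel until about 0.75; from 0.9 on the bolt is quite free. It stays where it is left (0.06 N m of friction).
- knob_grip (a point): Centre of the knob's grip: a black T-bar 38 long x 10 thick x 18 mm high on a vertical screw, above the rear barrel of the bolt, bar centre at height 268 mm, axis 20 mm out of the front face, 75 mm along the door from its hinge. Own x lies along the bar, z up. At joint clamp 0 the bar points square out of the door. Below the bar: hub 13 mm thick, 9 mm high, then the 8 mm screw.
- bolt (a joint): How far the bolt is drawn, m: 0 home, grows toward the hinge along the door, stop at 0.042. It leaves the keeper at about 0.030. Sliding friction about 1.5 N when unclamped. With the nose sagging it catches on the lip after about 4 mm and must not be wrenched free (over 40 N on the keeper); lifted, it slides freely.
- sag (a joint): Tilt of the bolt about the rear barrel (below the knob), rad: 0 = nose sagging at rest, grows as the nose is lifted, stop at 0.11. The nose clears the lip above about 0.046, that is with the handle lifted 6 mm; the stop comes at 14 mm with the bolt home and 9.7 mm with it drawn 42 mm. The bolt falls back when let go.
- bolt_handle: Cranked steel handle of the bolt: it comes 36 mm out from the bolt (10 wide x 14 mm high bar, 20 mm out of the door's face, height about 211 mm here) and turns up into a plain round upright grip 14 mm in diameter, 56 mm long. Origin on the bolt's axis, 130 mm from the rear barrel; it moves with the bolt.
- handle_grip (a point): Where to take the bolt's upright round grip: on its axis, 56 mm out of the door's face, height about 241 mm; the grip's top is 20 mm higher. With the bolt home it is 205 mm along the door from the hinge.
- bolt_nose (a point): Tip of the bolt's nose. A 12 mm long, 8 mm deep notch underneath begins 26 mm behind the tip and leaves a 14 mm long tooth at the end, which hooks behind the lip.
- tube_rack: Bystander: blue rack of capped test tubes, 136 x 73 mm, 96 mm high, loose on the bench. Origin under its centre.
- well_plate: Bystander: white 96-well plate, 128 x 86 x 22 mm, loose on the bench. Origin under its centre.
- carton: Bystander: open cardboard carton, 150 x 100 x 45 mm, loose on the bench. Origin under its centre.
- slide_box: Bystander: closed wooden slide box, 90 x 170 x 32 mm, loose on the cabinet's roof near its rear edge. Origin under its centre.

How it is judged:
By the outcome, as a careful person would: the job done as asked, in the order asked, and still so for the second after the job is handed in, while the arm keeps its last pose, push and grip.
It also fails if it takes over 51 s, if anything falls off the work surface, if the arm or the gripper's body presses on something with over 40 N, if the wrist force passes 120 N, or if a joint passes its speed limit or range.

## Working session

There is one attempt and no reset: what is moved stays moved. The work goes in short steps, Python scripts to look and compute and a shell command to move; the robot and the scene stay as the last step left them, time stands still between calls to the robot, and variables do not carry over. Pictures are saved under pics/ and viewed, at most 10 in all, crops included, and the job is handed in when it is done.

```bash
ls; mkdir -p pics; python3 - <<'E'
from rig import status,capture,camera_info
import cv2,numpy as np
print(status.sense())
for n in("side","top"):
    p,d=capture(n);cv2.imwrite(f"pics/{n}0.png",p[:,:,::-1]);np.savez(f"{n}0.npz",p=p,d=d)
    i=camera_info(n);print(n,i)
E
```

```text
pics
{'time_s': 0.0, 'joints': array([-1.34241233e+00,  3.13423270e-01,  1.49844034e+00, -2.35942832e-05,
        1.33097501e+00, -2.23399609e-01]), 'dq': array([ 0.00134036,  0.00041451, -0.00029115,  0.00163939, -0.00185968,
       -0.00078291]), 'tau': array([ 1.00124136e-03, -4.12262034e+01, -2.59740651e+01, -3.99231521e-05,
        4.22999947e-03,  8.69323856e-06]), 'eef_pos': array([ 229.17735764, -472.29030189,  404.14738736]), 'ee_rot': array([-6.22952499e-04,  9.74593934e-01,  2.23978292e-01, -1.30103219e-05]), 'force': array([-0.04883192, -0.06583109,  0.48858581]), 'wrist_torque': array([-0.00763023,  0.0247706 , -0.04195177]), 'grip_force': 0.0, 'grip_width': 1.0017068666843947}
side {'K': array([[396.09365359,   0.        , 310.71785916],
       [  0.        , 396.09365359, 192.10329822],
       [  0.        ,   0.        ,   1.        ]]), 'D': array([-0.02853095,  0.        ,  0.        ,  0.        ,  0.        ]), 'camera_from_world': array([[ 9.76757661e-01, -2.13455760e-01,  1.95220626e-02,
        -5.49683635e+02],
       [ 1.11303649e-01,  5.82927838e-01,  8.04864357e-01,
        -1.87066715e+02],
       [-1.83182886e-01, -7.83984550e-01,  5.93137637e-01,
        -1.23795807e+03],
       [ 0.00000000e+00,  0.00000000e+00,  0.00000000e+00,
         1.00000000e+00]])}
top {'K': array([[370.60134622,   0.        , 321.62404189],
       [  0.        , 370.60134622, 196.38199273],
       [  0.        ,   0.        ,   1.        ]]), 'D': array([0.02019291, 0.        , 0.        , 0.        , 0.        ]), 'camera_from_world': array([[-2.26173169e-03, -9.99381167e-01, -3.51022540e-02,
        -2.05756320e+01],
       [ 9.99313307e-01, -3.55701213e-03,  3.68817445e-02,
        -5.31682395e+02],
       [-3.69837800e-02, -3.49947329e-02,  9.98702943e-01,
        -1.11270412e+03],
       [ 0.00000000e+00,  0.00000000e+00,  0.00000000e+00,
         1.00000000e+00]])}
```

View pics/side0.png

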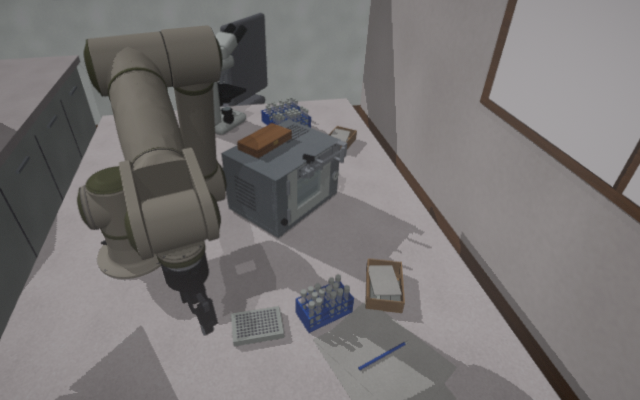

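View pics/top0.png

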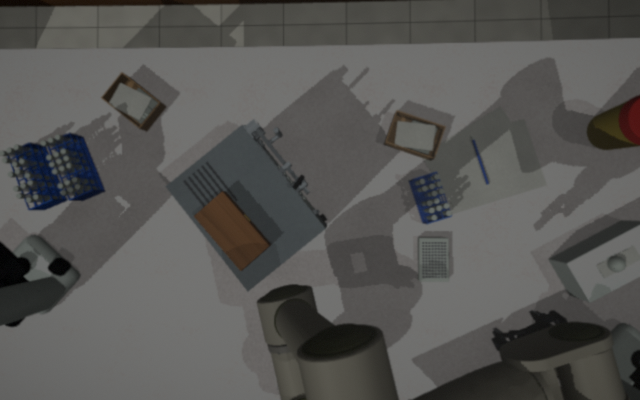

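```bash
cat > h.py <<'E'
import numpy as np,cv2
from rig import status,capture,camera_info
def ray(n,uv):
    i=camera_info(n);T=i["camera_from_world"]
    q=cv2.undistortPoints(np.array([[uv]],float),i["K"],i["D"])[0,0]
    R=T[:3,:3];return -R.T@T[:3,3],R.T@np.array([q[0],-q[1],-1.])
def onz(n,uv,z):
    c,r=ray(n,uv);return c+r*(z-c[2])/r[2]
def proj(n,P):
    i=camera_info(n);T=i["camera_from_world"];c=T[:3,:3]@np.array(P,float)+T[:3,3]
    return cv2.projectPoints(np.array([[c[0],-c[1],-c[2]]]),np.zeros(3),np.zeros(3),i["K"],i["D"])[0].ravel()
def crop(n,img,x0,x1,y0,y1,s,f,g=2.2):
    c=cv2.convertScaleAbs(img[y0:y1,x0:x1,::-1],alpha=g);cv2.imwrite(f,cv2.resize(c,None,fx=s,fy=s,interpolation=cv2.INTER_CUBIC))
E
python3 - <<'E'
from h import *
t=np.load("top0.npz");s=np.load("side0.npz")
a=t["p"];b=s["p"]
crop("top",a,230,340,115,235,5,"pics/t1.png");crop("side",b,260,360,120,220,6,"pics/s1.png")
for uv in [(167,181),(249,124),(325,226),(248,290)]:print(onz("top",uv,240))
print([t["d"][v,u] for u,v in [(220,160),(300,185)]])
E
```

```text
[561.91830418 346.59048836 240.        ]
[700.12664212 146.39083672 240.        ]
[452.01510253 -38.1378321  240.        ]
[299.39640992 146.70108079 240.        ]
[np.float32(902.314), np.float32(902.61)]
```

View pics/t1.png

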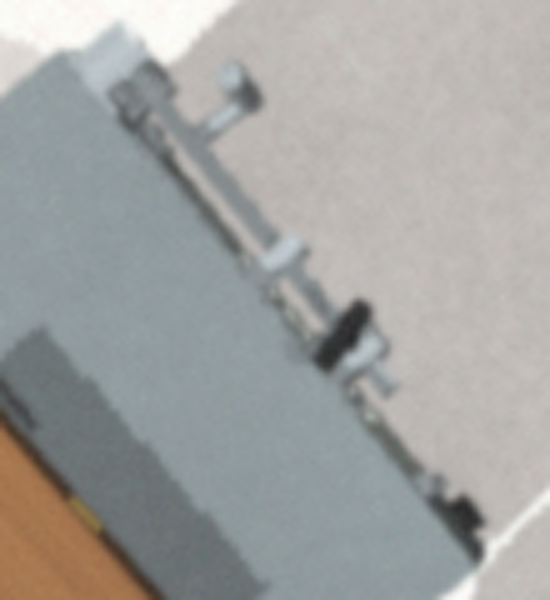

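View pics/s1.png

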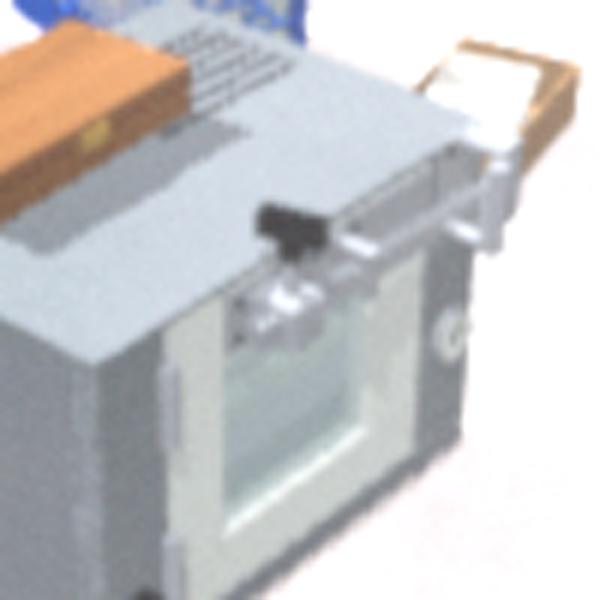

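```bash
python3 - <<'E'
from h import *
def tri(ut,us):
    c1,r1=ray("top",ut);c2,r2=ray("side",us)
    k=np.linalg.lstsq(np.c_[r1,-r2],c2-c1,rcond=None)[0];p,q=c1+k[0]*r1,c2+k[1]*r2
    return (p+q)/2,np.linalg.norm(p-q)
f=lambda x,y:(230+x/5-.4,115+y/5-.4)
print("knob top",onz("top",f(340,333),277),"handle top",onz("top",f(233,78),261))
print("tri",tri(f(340,336),(308.8,158)),tri(f(233,78),(343.8,145)))
k1,k2=onz("top",f(323,365),277),onz("top",f(357,303),277);print("bar",k1,k2,np.linalg.norm(k1-k2))
mod=np.array([[-120,-162.5],[-120,162.5],[120,162.5],[120,-162.5],[-140,37],[-176,-93]])
P=np.array([onz("top",p,z)[:2] for p,z in [(f(68,53),240),(f(480,565),240),((248.5,290),240),((167,181),240),(f(340,333),277),(f(233,78),261)]])
for sel in([0,1,2,3],[0,1,4,5],range(6)):
    sel=list(sel);A,B=mod[sel],P[sel];a,b=A.mean(0),B.mean(0);U,S,V=np.linalg.svd((A-a).T@(B-b));R=(U@V).T
    t=b-R@a;print("yaw",np.arctan2(R[1,0],R[0,0]),"t",t);print((P-(mod@R.T+t)).round(1).tolist())
E
```

```text
knob top [557.05848596  24.03683464 277.        ] handle top [679.77233802  76.51388807 261.        ]
tri (array([556.74830335,  25.11466357, 265.83062943]), np.float64(0.45194629229385275)) (array([679.60579736,  74.66537547, 270.41362989]), np.float64(3.7794198934420136))
bar [542.26315512  31.92097505 277.        ] [570.93432481  16.14722414 277.        ] 32.72380157443974
yaw 2.2318803311644952 t [501.70458361 153.27928989]
[[-6.3, 2.3], [1.1, 1.6], [-0.4, -2.7], [5.6, -1.2], [-1.4, 4.0], [-3.4, 5.1]]
yaw 2.2486224239453776 t [497.51044035 154.88811074]
[[-2.0, -2.7], [2.0, 0.9], [3.7, -1.0], [13.1, -3.7], [0.6, 1.4], [-0.5, 0.4]]
yaw 2.2342933495704904 t [500.81886758 154.68955529]
[[-5.4, 0.4], [1.5, 0.4], [0.5, -3.7], [7.0, -2.7], [-0.8, 2.4], [-2.7, 3.2]]
```

```bash
cat >> h.py <<'E'
from scipy.spatial.transform import Rotation as Ro
def go(pos,yaw_y,base=None):
    "print shift (tool axes, fraction) and turn to TCP pos, tool down with closing line at yaw_y"
    s=status.sense();q=s["ee_rot"];R=Ro.from_quat([q[1],q[2],q[3],q[0]])
    y=np.array([np.cos(yaw_y),np.sin(yaw_y),0]);z=np.array([0,0,-1.]);D=Ro.from_matrix(np.c_[np.cross(y,z),y,z])
    print("shift",(R.inv().apply(np.array(pos)-s["eef_pos"])/100).round(3),"turn",((R.inv()*D).as_rotvec()/(np.pi/4)).round(3),
     "t",round(s["time_s"],2),"pos",s["eef_pos"].round(1),"F",s["force"].round(1),"grip",s["grip_force"],s["grip_width"],"j6",s["joints"][5].round(2))
E
A='[1,-0.6,-0.9,0,0,1,0.45]'; python3 -m crank '[[1,-0.6,-0.9,0,0,1,0.45],[1,-0.6,-0.9,0,0,1,0.45],[1,-0.6,-0.9,0,0,1,0.45],[1,-0.6,-0.9,0,0,1,0.45],[1,-0.6,-0.9,0,0,1,0.45],[1,-0.6,-0.9,0,0,1,0.45]]'
python3 -c "
from h import *
go((557,24.5,480),-2.17)"
```

```text
time_s: 0.7
eef_pos: [293.1, -374.4, 494.6]
ee_rot: [-0.0, 0.986, -0.168, -0.0]
force: [0.3, -0.5, -0.2]
grip_width: 0.554
grip_force: 0.0
shift [ 1.168 -4.638  0.146] turn [-0.     0.     0.333] t 0.7 pos [ 293.1 -374.4  494.6] F [ 0.3 -0.5 -0.2] grip 0.0 0.55432007635241 j6 0.75
```

```bash
R='x'; python3 -m crank '[[0.125,-0.5,0,0,0,0,0.45],[0.25,-1,0,0,0,0,0.45]]' >/dev/null; python3 -m crank '[[0.125,-0.5,0,0,0,0,0.45],[0.25,-1,0,0,0,0,0.45]]'>/dev/null;  python3 -m crank '[[0.125,-0.5,0,0,0,0,0.45],[0.25,-1,0,0,0,0,0.45]]'>/dev/null; python3 -m crank '[[0.125,-0.5,0,0,0,0,0.45],[0.25,-1,0,0,0,0,0.45],[0.25,-1,0,0,0,0,0.45],[0.25,-1,0,0,0,0,0.45]]'
python3 -c "
from h import *
go((557,24.5,480),-2.17)"
```

```text
time_s: 1.7
eef_pos: [513.7, -36.4, 494.1]
ee_rot: [0.0, 0.986, -0.165, -0.001]
force: [0.3, 0.2, 0.9]
grip_width: 0.546
grip_force: 0.0
shift [ 0.211 -0.717  0.141] turn [0.001 0.001 0.341] t 1.7 pos [513.7 -36.4 494.1] F [0.3 0.2 0.9] grip 0.0 0.5464518486871248 j6 1.6
```

```bash
python3 -m crank '[[0.1,-0.36,0.1,0,0,0.18,0.45],[0.21,-0.72,0.14,0,0,0.34,0.45],[0.21,-0.72,0.14,0,0,0.34,0.45],[0.21,-0.72,0.14,0,0,0.34,0.45],[0.21,-0.72,0.14,0,0,0.34,0.45]]'
python3 - <<'E'
from h import *
go((557,24.5,424),-2.17)
for n in("side","top"):
    p,d=capture(n);np.savez(f"{n}1.npz",p=p,d=d)
a=np.load("top1.npz")["p"];b=np.load("side1.npz")["p"]
x=[cv2.resize(cv2.convertScaleAbs(i,alpha=2.2),None,fx=5,fy=5,interpolation=cv2.INTER_CUBIC) for i in (a[130:210,255:335,::-1],b[100:180,275:355,::-1])]
cv2.imwrite("pics/m2.png",np.hstack(x))
E
```

```text
time_s: 2.2
eef_pos: [556.3, 22.5, 481.0]
ee_rot: [0.0, 0.955, -0.296, 0.0]
force: [-0.1, 0.3, -1.3]
grip_width: 0.551
grip_force: 0.0
shift [-0.006 -0.02   0.57 ] turn [ 0.    -0.    -0.003] t 2.2 pos [556.3  22.5 481. ] F [-0.1  0.3 -1.3] grip 0.0 0.5507600958404316 j6 2.0
```

View pics/m2.png

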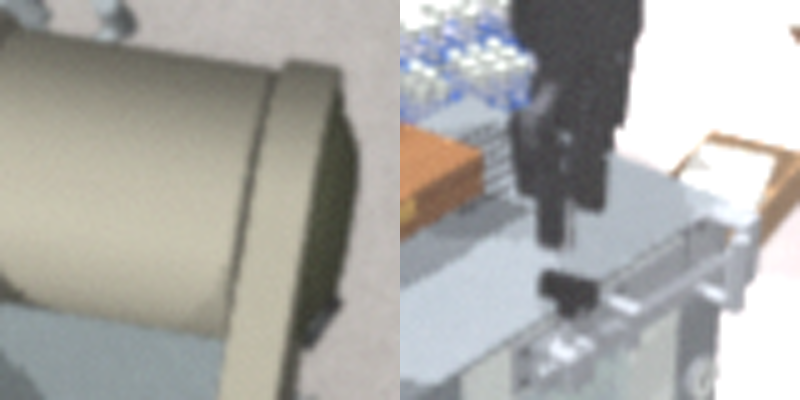

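```bash
python3 -m crank '[[0,-0.02,0.2,0,0,0,0.45],[0,-0.02,0.35,0,0,0,0.45],[0,-0.02,0.45,0,0,0,0.45],[0,-0.02,0.5,0,0,0,0.45],[0,-0.02,0.55,0,0,0,0.45],[0,-0.02,0.55,0,0,0,0.45]]'
python3 -m crank '[[0,0,0,0,0,0,0.7],[0,0,0,0,0,0,0.8],[0,0,0,0,0,0,0.9],[0,0,0,0,0,0,1],[0,0,0,0,0,0,1],[0,0,0,0,0,0,1],[0,0,0,0,0,0,1],[0,0,0,0,0,0,1]]' 30
python3 - <<'E'
from h import *
go((557,24.5,424),-2.17);print(status.sense()["wrist_torque"])
p,d=capture("side");crop("side",p,270,360,110,190,6,"pics/s3.png")
E
```

```text
time_s: 2.9
eef_pos: [557.9, 25.4, 425.6]
ee_rot: [0.0, 0.955, -0.296, -0.0]
force: [-0.4, 0.2, -0.2]
grip_width: 0.552
grip_force: 0.0
time_s: 3.7
eef_pos: [557.3, 24.2, 426.3]
ee_rot: [0.003, 0.955, -0.296, -0.001]
force: [-11.2, -12.0, 5.4]
grip_width: 0.125
grip_force: 29.3
shift [-0.004 -0.001  0.023] turn [ 0.008  0.    -0.003] t 3.7 pos [557.3  24.2 426.3] F [-11.2 -12.    5.4] grip 29.250514386221766 0.12547518372968805 j6 2.01
[-1.94292578  1.86311776  0.00569826]
```

View pics/s3.png

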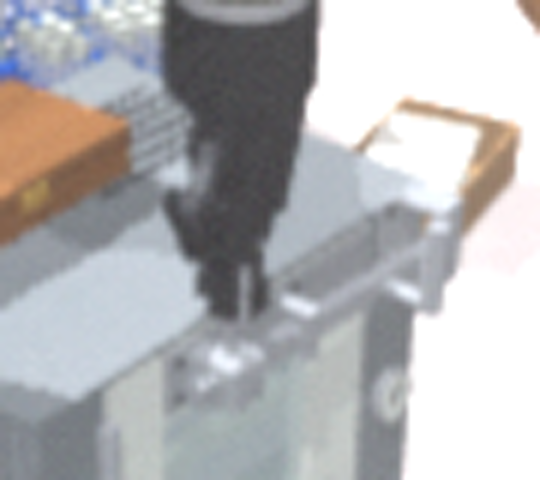

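```bash
python3 -m crank '[[0,0.013,0,0,0,0,1],[0,0.013,0,0,0,-0.1,1],[0,0.013,0,0,0,-0.25,1],[0,0.013,0,0,0,-0.4,1],[0,0.013,0,0,0,-0.5,1],[0,0.013,0,0,0,-0.5,1]]'
python3 -m crank '[[0,0,0,0,0,-0.1,1],[0,0,0,0,0,-0.2,1],[0,0,0,0,0,-0.3,1],[0,0,0,0,0,-0.4,1],[0,0,0,0,0,-0.5,1],[0,0,0,0,0,-0.5,1]]'
python3 - <<'E'
from h import *
go((557,24.5,424),-0.87);print(status.sense()["wrist_torque"])
E
```

```text
time_s: 4.35
eef_pos: [556.9, 24.0, 426.4]
ee_rot: [0.001, 0.995, -0.103, -0.0]
force: [-4.8, -2.9, 4.1]
grip_width: 0.127
grip_force: 29.3
time_s: 4.95
eef_pos: [556.9, 24.4, 426.3]
ee_rot: [0.0, 0.996, 0.093, -0.0]
force: [-5.2, -2.2, 3.7]
grip_width: 0.123
grip_force: 29.4
shift [ 0.001 -0.001  0.023] turn [ 0.     0.001 -0.656] t 4.95 pos [556.9  24.4 426.3] F [-5.2 -2.2  3.7] grip 29.448789060115814 0.12331020903935554 j6 1.22
[-0.34291491  0.92338239 -0.00866463]
```

```bash
python3 -m crank '[[0,0,0,0,0,-0.1,1],[0,0,0,0,0,-0.25,1],[0,0,0,0,0,-0.4,1],[0,0,0,0,0,-0.55,1],[0,0,0,0,0,-0.65,1],[0,0,0,0,0,-0.65,1]]'
python3 -m crank '[[0,0,0,0,0,0,0.8],[0,0,0,0,0,0,0.6],[0,0,0,0,0,0,0.5],[0,0,0,0,0,0,0.5],[0,0,-0.2,0,0,0,0.5],[0,0,-0.5,0,0,0,0.5],[0,0,-0.7,0,0,0,0.5],[0,0,-0.7,0,0,0,0.5]]'
python3 - <<'E'
from h import *
print(status.sense()["wrist_torque"])
go((679.8,76.5,475),-0.896)
E
```

```text
time_s: 5.55
eef_pos: [556.8, 24.8, 426.3]
ee_rot: [-0.0, 0.94, 0.341, -0.001]
force: [-6.5, 1.3, 6.1]
grip_width: 0.124
grip_force: 29.6
time_s: 6.35
eef_pos: [557.1, 24.5, 498.4]
ee_rot: [0.001, 0.94, 0.341, 0.002]
force: [0.8, -0.1, -0.4]
grip_width: 0.501
grip_force: 0.0
[ 0.01306707  0.03951252 -0.00122103]
shift [1.275 0.386 0.24 ] turn [ 0.005 -0.005  0.026] t 6.35 pos [557.1  24.5 498.4] F [ 0.8 -0.1 -0.4] grip 0.0 0.5010797090562651 j6 0.71
```

```bash
python3 -m crank '[[0.4,0.1,0,0,0,0,0.5],[0.8,0.2,0,0,0,0,0.5],[1,0.3,0.1,0,0,0,0.5],[1,0.38,0.1,0,0,0.03,0.5],[1,0.38,0.1,0,0,0.03,0.5]]' >/dev/null
python3 -m crank '[[0.15,0,0.05,0,0,0,0.5],[0.28,0,0.1,0,0,0,0.5],[0.28,0,0.1,0,0,0,0.5],[0.28,0,0.1,0,0,0,0.5]]'
python3 - <<'E'
from h import *
go((679.8,76.7,397),-0.896)
p,d=capture("side");p2,_=capture("top")
x=[cv2.resize(cv2.convertScaleAbs(i,alpha=2.2),None,fx=5,fy=5,interpolation=cv2.INTER_CUBIC) for i in (p[95:185,290:370,::-1],p2[110:200,250:330,::-1])]
cv2.imwrite("pics/m4.png",np.hstack(x))
E
```

```text
time_s: 7.25
eef_pos: [679.6, 76.4, 476.2]
ee_rot: [0.0, 0.944, 0.329, 0.0]
force: [-0.1, 0.1, 0.5]
grip_width: 0.5
grip_force: 0.0
shift [ 0.003 -0.002  0.792] turn [ 0.    -0.    -0.004] t 7.25 pos [679.6  76.4 476.2] F [-0.1  0.1  0.5] grip 0.0 0.5001066222680789 j6 0.84
```

View pics/m4.png

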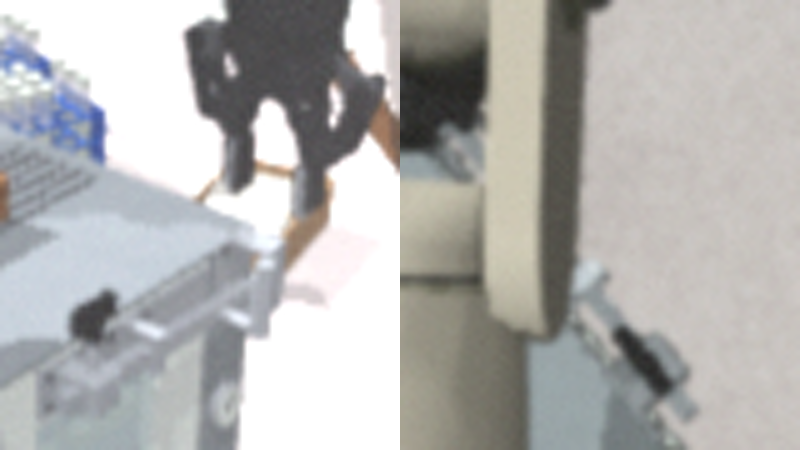

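```bash
python3 -m crank '[[0,0,0.2,0,0,0,0.5],[0,0,0.4,0,0,0,0.5],[0,0,0.55,0,0,0,0.5],[0,0,0.65,0,0,0,0.5],[0,0,0.72,0,0,0,0.5],[0,0,0.77,0,0,0,0.5],[0,0,0.77,0,0,0,0.5]]'
python3 -m crank '[[0,0,0,0,0,0,0.6],[0,0,0,0,0,0,0.7],[0,0,0,0,0,0,0.75],[0,0,0,0,0,0,0.8],[0,0,0,0,0,0,0.85],[0,0,0,0,0,0,0.9],[0,0,0,0,0,0,1],[0,0,0,0,0,0,1],[0,0,0,0,0,0,1]]' 40
python3 - <<'E'
from h import *
go((679.8,76.7,397),-0.896);print(status.sense()["wrist_torque"])
E
```

```text
time_s: 8.05
eef_pos: [680.2, 76.7, 398.6]
ee_rot: [-0.0, 0.944, 0.33, -0.0]
force: [0.8, -0.2, -0.1]
grip_width: 0.5
grip_force: 0.0
time_s: 8.95
eef_pos: [680.2, 76.9, 398.8]
ee_rot: [-0.0, 0.944, 0.33, 0.0]
force: [-0.9, 1.5, 1.5]
grip_width: 0.15
grip_force: 38.9
shift [-0.005 -0.001  0.018] turn [-0.    -0.    -0.004] t 8.95 pos [680.2  76.9 398.8] F [-0.9  1.5  1.5] grip 38.89303743839264 0.14983523226623582 j6 0.84
[ 0.25013992  0.14210965 -0.01852155]
```

```bash
python3 -m crank '[[0,0,-0.02,0,0,0,1],[-0.005,0,-0.04,0,0,0,1],[-0.01,0,-0.06,0,0,0,1],[-0.015,0,-0.085,0,0,0,1],[-0.015,0,-0.085,0,0,0,1],[-0.015,0,-0.085,0,0,0,1]]'
python3 - <<'E'
from h import *
go((679.8,76.7,397),-0.896);print(status.sense()["wrist_torque"])
p,d=capture("side");crop("side",p,300,370,110,180,7,"pics/s5.png")
E
```

```text
time_s: 9.55
eef_pos: [678.9, 75.7, 406.9]
ee_rot: [-0.0, 0.944, 0.329, -0.001]
force: [-5.4, 0.9, -5.7]
grip_width: 0.156
grip_force: 39.0
shift [ 0.013 -0.002  0.099] turn [-0.001  0.002 -0.004] t 9.55 pos [678.9  75.7 406.9] F [-5.4  0.9 -5.7] grip 38.97412598133087 0.15555887697682233 j6 0.84
[0.02677364 0.49934752 0.03294728]
```

View pics/s5.png

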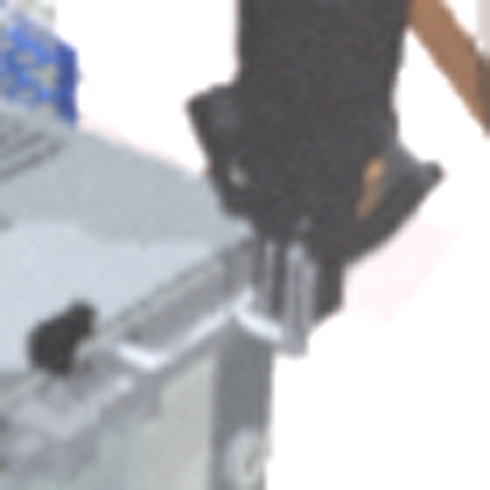

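```bash
python3 -m crank '[[-0.02,0,0,0,0,0,1],[-0.04,0,0,0,0,0,1],[-0.06,0,0,0,0,0,1],[-0.08,0,0,0,0,0,1],[-0.08,0,0,0,0,0,1]]'
python3 -m crank '[[-0.02,0,0,0,0,0,1],[-0.05,0,0,0,0,0,1],[-0.08,0,0,0,0,0,1],[-0.11,0,0,0,0,0,1],[-0.13,0,0,0,0,0,1],[-0.13,0,0,0,0,0,1]]'
python3 - <<'E'
from h import *
go((679.8,76.7,397),-0.896);print(status.sense()["wrist_torque"])
p,d=capture("side");crop("side",p,300,370,110,180,7,"pics/s6.png")
E
```

```text
time_s: 10.1
eef_pos: [672.6, 70.7, 407.3]
ee_rot: [0.0, 0.944, 0.329, -0.0]
force: [-0.3, 0.8, -3.8]
grip_width: 0.15
grip_force: 39.1
time_s: 10.7
eef_pos: [662.4, 62.6, 407.1]
ee_rot: [-0.0, 0.944, 0.329, -0.0]
force: [-0.9, 0.6, -5.8]
grip_width: 0.153
grip_force: 39.0
shift [ 0.224 -0.003  0.101] turn [-0.     0.001 -0.004] t 10.7 pos [662.4  62.6 407.1] F [-0.9  0.6 -5.8] grip 38.98342251777649 0.1525225670486802 j6 0.82
[ 0.32166822 -0.12939176  0.0490091 ]
```

View pics/s6.png

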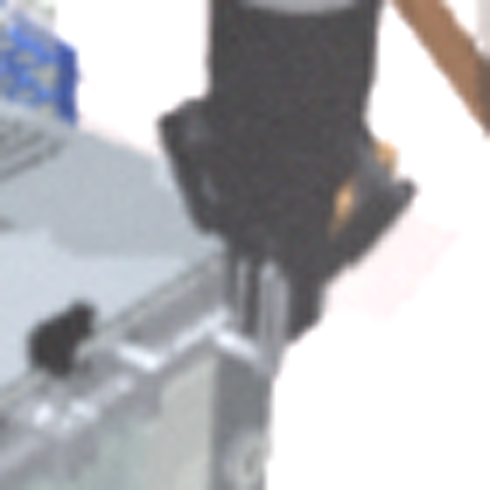

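```bash
python3 -m crank '[[-0.03,0,0,0,0,0,1],[-0.06,0,0,0,0,0,1],[-0.09,0,0,0,0,0,1],[-0.12,0,0.005,0,0,0,1],[-0.15,0,0.01,0,0,0,1],[-0.17,0,0.015,0,0,0,1],[-0.19,0,0.015,0,0,0,1],[-0.19,0,0.015,0,0,0,1]]'
python3 - <<'E'
from h import *
go((679.8,76.7,397),-0.896);print(status.sense()["wrist_torque"])
E
```

```text
time_s: 11.55
eef_pos: [647.6, 50.8, 405.9]
ee_rot: [0.0, 0.944, 0.33, -0.0]
force: [-2.2, 1.6, -3.5]
grip_width: 0.153
grip_force: 39.2
shift [ 0.414 -0.002  0.088] turn [-0.     0.001 -0.004] t 11.55 pos [647.6  50.8 405.9] F [-2.2  1.6 -3.5] grip 39.20231223106384 0.15268899084648804 j6 0.8
[ 0.28163378 -0.04000838  0.03574791]
```

```bash
python3 -m crank '[[-0.01,0,0,0,0,0,1],[-0.02,0,0,0,0,0,1],[-0.03,0,0,0,0,0,1],[-0.03,0,0,0,0,0,1],[-0.03,0,0,0,0,0,1]]'
python3 - <<'E'
from h import *
go((679.8,76.7,397),-0.896);print(status.sense()["wrist_torque"])
E
```

```text
time_s: 12.05
eef_pos: [645.5, 49.2, 406.0]
ee_rot: [0.0, 0.944, 0.33, 0.001]
force: [3.6, 2.9, -2.2]
grip_width: 0.154
grip_force: 39.4
shift [ 0.439 -0.002  0.091] turn [ 0.001 -0.002 -0.004] t 12.05 pos [645.5  49.2 406. ] F [ 3.6  2.9 -2.2] grip 39.362887144088745 0.15366239650763916 j6 0.79
[ 0.71341185 -0.75905466 -0.01817039]
```

```bash
python3 -m crank '[[-0.013,0.036,0,0,0,0.03,1],[-0.027,0.073,0,0,0,0.058,1],[-0.042,0.11,0,0,0,0.087,1],[-0.058,0.144,0,0,0,0.116,1],[-0.074,0.18,0,0,0,0.145,1],[-0.091,0.215,0,0,0,0.174,1],[-0.091,0.215,0,0,0,0.174,1]]'
python3 - <<'E'
from h import *
s=status.sense();go((645.5,49.2,406.0),-0.896);print(s["wrist_torque"],s["force"])
E
```

```text
time_s: 12.75
eef_pos: [651.9, 26.3, 405.9]
ee_rot: [0.0, 0.965, 0.264, 0.001]
force: [4.2, 3.6, -0.9]
grip_width: 0.147
grip_force: 39.4
shift [ 0.062 -0.23  -0.001] turn [ 0.001 -0.001 -0.179] t 12.75 pos [651.9  26.3 405.9] F [ 4.2  3.6 -0.9] grip 39.39593195915222 0.14707707027779598 j6 0.9
[ 0.67463948 -0.87313099 -0.06592384] [ 4.18511788  3.56898556 -0.93701174]
```

```bash
python3 -m crank '[[-0.013,0.036,0,0,0,0.03,1],[-0.027,0.073,0,0,0,0.058,1],[-0.042,0.11,0,0,0,0.087,1],[-0.058,0.144,0,0,0,0.116,1],[-0.074,0.18,0,0,0,0.145,1],[-0.091,0.215,0,0,0,0.174,1],[-0.091,0.215,0,0,0,0.174,1],[-0.091,0.215,0,0,0,0.174,1]]'
python3 - <<'E'
from h import *
s=status.sense();go((645.5,49.2,406.0),-0.896);print(s["wrist_torque"],s["force"])
# expected pose of things for door angle th
yaw=2.246;R=np.array([[np.cos(yaw),-np.sin(yaw)],[np.sin(yaw),np.cos(yaw)]])
knob=np.array([557,24.4]);t=knob-R@[-140,37];H=R@[-120,112]+t
v=R.T@(s["eef_pos"][:2]-H);v0=R.T@(np.array([645.5,49.2])-H);a=lambda v:np.arctan2(-v[0],-v[1])
th=a(v)-a(v0);print("r",np.linalg.norm(v),np.linalg.norm(v0),"th",th,"edge",222*np.sin(th))
p,d=capture("side");p2,_=capture("top")
x=[cv2.resize(cv2.convertScaleAbs(i,alpha=2.2),None,fx=4,fy=4,interpolation=cv2.INTER_CUBIC) for i in (p[95:235,260:360,::-1],p2[90:230,240:340,::-1])]
cv2.imwrite("pics/m7.png",np.hstack(x))
E
```

```text
time_s: 13.55
eef_pos: [654.9, 3.6, 406.0]
ee_rot: [0.0, 0.98, 0.198, 0.001]
force: [4.3, 3.1, -3.0]
grip_width: 0.149
grip_force: 39.4
shift [ 0.09  -0.457 -0.   ] turn [ 0.001 -0.001 -0.351] t 13.55 pos [654.9   3.6 406. ] F [ 4.3  3.1 -3. ] grip 39.38114404678345 0.14936498827826383 j6 1.0
[ 0.45622298 -0.96950964 -0.04827384] [ 4.27562953  3.06729312 -3.02127585]
r 169.29393209033117 169.1096058665176 th 0.27601049539165423 edge 60.49929001218599
```

View pics/m7.png

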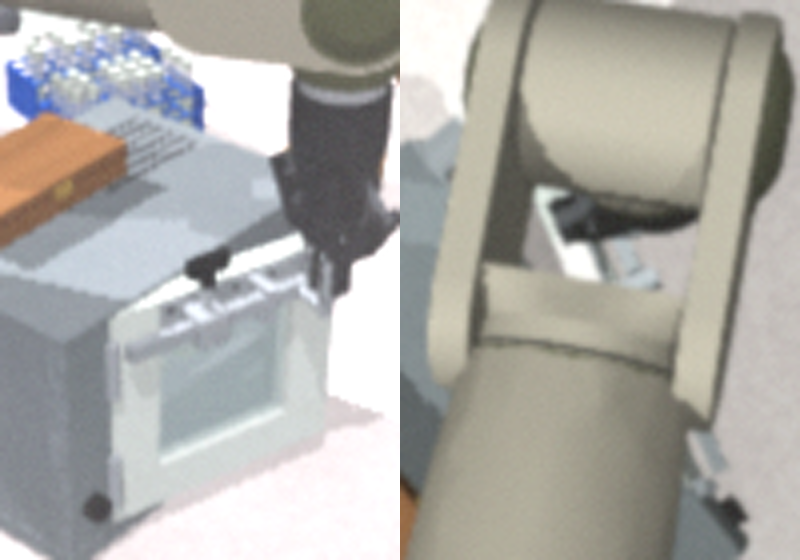

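```bash
python3 -m crank '[[0,0,0,0,0,0,1],[0,0,0,0,0,0,1],[0,0,0,0,0,0,1],[0,0,0,0,0,0,1]]'
python3 -c "
from rig import ticket
print(ticket.finish_job())"
```

```text
time_s: 14.05
eef_pos: [654.9, 3.8, 406.0]
ee_rot: [0.0, 0.98, 0.198, 0.001]
force: [5.4, 2.0, -1.4]
grip_width: 0.149
grip_force: 39.4
the job is handed in; nothing more can be done
None
```

The job is handed in at 14 s: the clamp knob was turned a quarter turn, the bolt was lifted and drawn back to its stop, and the door is held by the bolt's handle with its free edge about 60 mm out, as worked out from the arm's position.

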